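Register a print-card carrier in the imaging fixture by pushing

ROBOT

A 7-joint arm with a two-finger parallel gripper is mounted at the origin on the work surface. World frame = base frame: x ahead of the robot, y to its left, z up, the work surface at z = 0. Lengths are in m, angles in rad, forces in N, time in s.
With the tool pointing down it reaches from about 0.4 to 0.85 m from the base axis. Payload 4.5 kg.
Tool frame: the origin (TCP) lies at the very end of the fingers, on their centre line; the grasp point (between the pads) lies 19 mm behind it; y points along the fingers, x is the direction in which the jaws open and shut, and the axes are right-handed (so a half turn about y gives the same grasp; the last joint's range is limited). The gripper opens to 88 mm and grips with 3 to 60 N. Pads are 18 mm wide; open, the fingers measure 123 mm over their backs; the gripper's body (75 mm by 187 mm) begins 45 mm behind the grasp point.
Start: joints at [-1.099, 0.689, -0.195, 1.565, 0.157, 0.902, -0.215], TCP at [0.265, 0.566, 0.239] pointing down, gripper open.
Joint ranges: [-3.01, 3.01], [-0.46, 2.08], [-1.47, 1.51], [0.13, 2.56], [-1, 4.14], [0.04, 2.09], [-2.66, 2.66]. Speed limits (rad/s): [2.57, 2.57, 3.14, 3.14, 3.14, 3.14, 3.14].

INTERFACE

Orientations are given as a unit quaternion [x, y, z, w].
In Python, from plant import r gives the robot as it stands.
- The arm moves only by the shell command python3 -m inch 'ROWS' [OPENING] [FORCE]. ROWS is JSON, a list of rows, each a list of 6 numbers: the shift along the tool's x, y, z in mm, then the turn, a rotation vector about the tool's x, y, z in rad. In form: [[x, y, z, ax, ay, az], ...]. A call has 1 to 12 rows; each row shifts and turns the commanded pose from where the row before left it, along the tool's axes as they then stand; what a row does not reach is not made up. A row lasts 1/12 s, in which the tool goes at most 41.7 mm and 7.16 degrees, less where a joint would pass 70% of its speed; a pose out of reach is approached as far as the arm can. A call is refused whole if a number of a shift passes 41.7 or a number of a turn 0.125, either way. A call with a gripper value outside its range is refused whole. OPENING is the finger opening in mm, from 0 to 88.1, set as the call begins (- or left out, the last holds). The fingers move at their own pace and stop on an object; FORCE is the grip in N (left out, the last holds). Time passes only in rows, so rows that do not move let the fingers close. It gives the time, the measured TCP pose, the force and the opening at its end, in the units of the state.
- r.get_state(): the state, without advancing time (a new reading comes with each control period).
- r.snapshot(name): name is "scene" or "side" or "wrist"; returns a dict with "img" (400x640x3 uint8, red, green, blue), "range_z" (400x640 float32, m along the optical axis (not along the pixel's ray), 0 where there is no reading), "mtx" (3x3 intrinsics, pixels), "camera_from_world" (4x4, takes a point from world to camera coordinates); the wrist camera has in their place "tool_from_camera" (4x4, takes a point from camera to tool coordinates, whose origin is the TCP and whose axes are the tool frame's). Camera axes: x right, y down, z forward; pixel columns grow to the right and rows downward; lengths in m; the calibration is good to about 2 mm. A picture is of the moment at which its call begins: read the wrist's pose just before it.
- r.finish_job(): hands the job in, once; it reports no verdict.
The state is a dict: "clock": time; "q": joint angles; "qd": joint speeds; "joint_torque": joint torques, N m; "tool_pos": TCP position; "eef_rot": TCP orientation; "contact_force": force on the tool from outside, world axes, zero at the start; "moment": the same for the moment, N m; "opening": opening from 0.0 (shut) to 1.0 (fully open).
Only numpy, scipy, OpenCV 4.12 (cv2) and the standard library are available. Lean on these libraries where they do the work, as an engineer would, in place of code of your own. Each camera call takes 0.05 s, during which the arm holds its last target.

TASK

Get the oblong fingerprint-card carrier registered in the imaging fixture, only by pushing with the fingertips: push it along the bench, away from the robot, until its long side lies flat against the long rail, then push the sliding jaw (its upright post is there to push on) so that it slides the carrier along the rail until it is fully home between the end stop and the jaw. Do not lift, tip or carry the carrier, leave the other things on the bench where they are, and finish clear of everything.

Things in the scene. Friction and masses are not known exactly. Their poses are not given: they have to be found in the camera images.
- carrier: The oblong carrier: a flat grey plastic block, white card with three round prints on top. 64 mm along its x, 100 mm along its y, 20 mm high, about 0.3 kg, loose. Origin: centre of its underside. It starts on the robot's side of the rail, in front of the gap between jaw and end stop, up to 0.35 rad askew. Home: centre 32 mm from the rail face and 50 mm from the end-stop face.
- fixture: The imaging fixture, bare aluminium, fixed to the bench, L-shaped from above. Origin: the inside corner of rail and end stop, at bench level. The long rail runs along fixture y from -310 to +20 mm, 24 mm high, 22 mm thick; its working face is the plane x = 0 and looks to -x, roughly to the robot. The carrier's place is at x < 0, y < 0. Cross marks on the bench are only drawn.
- end_stop (a point): Middle of the top edge of the end stop's working face: fixture x = -25 mm, y = 0, 24 mm above the bench. The stop fills fixture y = 0 to 20 mm, x = -50 to 0 mm; its working face looks to fixture -y, towards the jaw.
- jaw (a joint): Travel (m) of the dark steel sliding jaw along fixture +y, to the end stop. Its working face is at fixture y = -215 mm + value. Starts at 0 to 0.03, limit 0.15; 0.115 when touching a carrier that is home. Drags with about 2.5 N, stays where left. The jaw plate spans x = -50 to 0 mm, 18 mm thick in y; the carriage above it is 36 mm long in y, x = -50 to +24 mm, top 32 mm above the bench.
- jaw_post (a point): Centre of the top of the jaw's upright round post: 18 mm diameter, dark steel, standing on the carriage (above the rail, at fixture x = +11 mm, 18 mm behind the jaw's working face); it is free from 32 mm to 70 mm above the bench. Push it on its -y side towards fixture +y.
- square_carrier: Another carrier of the same material, but square, 64 x 64 mm, 20 mm high, one print. Not to be moved. Origin: centre of its underside.
- loupe: Black standing magnifier, round, 52 mm diameter, 46 mm high; leave alone. Origin: centre of its underside.
- ink_pad: Flat dark ink pad, 70 x 100 mm, 16 mm high; leave alone. Origin: centre of its underside.
- goggles: Orange see-through safety goggles beyond the rail, 140 mm wide, 127 mm deep, 47 mm high, front pane to the robot; leave alone. Origin: on the bench below the middle of the front pane.
- powder_jar: Small closed jar beyond the rail, 52 mm diameter, 55 mm high; leave alone. Origin: centre of its underside.
- brush: Brush lying on the bench; leave alone. Origin: on its underside.
- tape_roll: Flat roll of lifting tape, 68 mm diameter, 19 mm high; leave alone. Origin: centre of its underside.
There are look-alikes about, which are no part of the job. Leave any orange or red look-alike of the carrier alone.

How it is judged:
By the outcome, as a careful person would: the job done as asked, in the order asked, and still so for the second after the job is handed in, with the robot touching nothing.
It also fails if it takes over 48 s, if anything falls off the work surface, if the arm or the gripper's body presses on something with over 40 N, if the wrist force passes 120 N, or if a joint passes its speed limit or range.

## Working session

There is one attempt and no reset: what is moved stays moved. The work goes in short steps, Python scripts to look and compute and a shell command to move; the robot and the scene stay as the last step left them, time stands still between calls to the robot, and variables do not carry over. Pictures are saved under pics/ and viewed, and the job is handed in when it is done.

```bash
ls; mkdir -p pics; python3 - <<'E'
from plant import r
import cv2,numpy as np
s=r.get_state();print({k:np.round(v,3).tolist() for k,v in s.items()})
for n in("scene","side"):
    d=r.snapshot(n);cv2.imwrite(f"pics/{n}0.png",d["img"][...,::-1]);np.savez(f"{n}0.npz",**d)
    print(n,d["mtx"].tolist(),np.round(d["camera_from_world"],3).tolist())
E
```

```text
pics
{'clock': 0.0, 'q': [-1.099, 0.69, -0.195, 1.566, 0.157, 0.902, -0.215], 'qd': [0.001, -0.002, -0.0, 0.002, 0.0, -0.0, 0.001], 'joint_torque': [-0.0, -52.756, -1.267, -15.343, -0.053, 0.006, 0.0], 'tool_pos': [0.265, 0.565, 0.238], 'eef_rot': [0.597, 0.379, -0.38, -0.596], 'contact_force': [0.023, -0.038, -0.06], 'moment': [-0.004, 0.057, 0.021], 'opening': 1.004}
scene [[442.85276137165596, 0.0, 319.288838635086], [0.0, 442.85276137165596, 200.75031457900448], [0.0, 0.0, 1.0]] [[0.854, 0.52, 0.016, -0.468], [0.431, -0.688, -0.584, -0.188], [-0.293, 0.506, -0.811, 1.393], [0.0, 0.0, 0.0, 1.0]]
side [[411.1215675674402, 0.0, 314.22509613408687], [0.0, 411.1215675674402, 198.93270137867637], [0.0, 0.0, 1.0]] [[0.918, -0.395, 0.011, -0.516], [-0.3, -0.714, -0.632, 0.21], [0.258, 0.578, -0.775, 0.953], [0.0, 0.0, 0.0, 1.0]]
```

View pics/scene0.png

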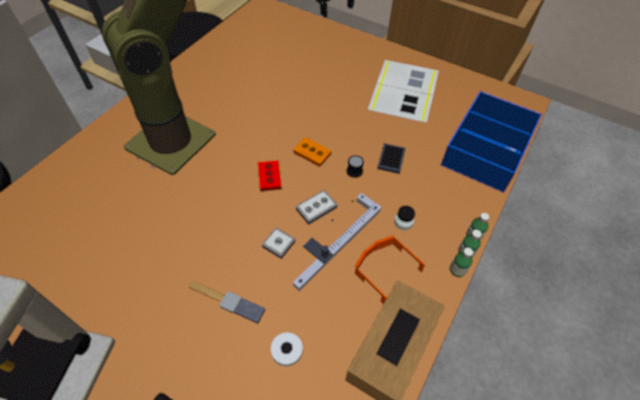

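View pics/side0.png

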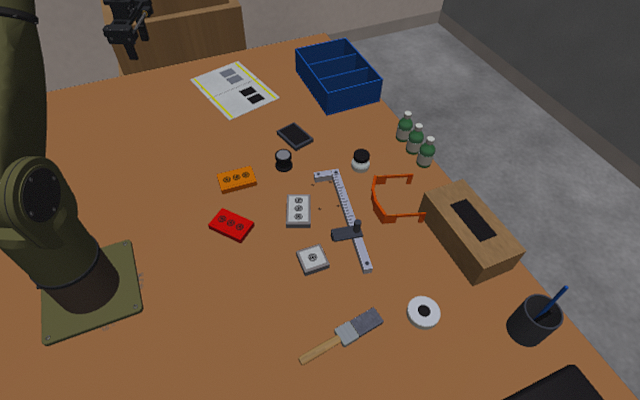

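Both views show four block-like candidates. In the scene picture they are an orange 3-print block (313,151), a red 3-print block (270,175), a grey oblong with 3 prints (317,207) and a grey square with 1 print (279,242). By the description I choose the grey oblong at (317,207), which is at (298,210) in the side view. I'll check it in close crops.

```bash
python3 - <<'E'
import cv2,numpy as np
a=np.load("side0.npz")["img"][150:290,230:405,::-1];cv2.imwrite("pics/sidec.png",cv2.resize(a,None,fx=4.5,fy=4.2,interpolation=cv2.INTER_CUBIC))
a=np.load("scene0.npz")["img"][180:295,255:395,::-1];cv2.imwrite("pics/scenec.png",cv2.resize(a,None,fx=5,fy=5,interpolation=cv2.INTER_CUBIC))
E
```

```text
(no output)
```

View pics/sidec.png

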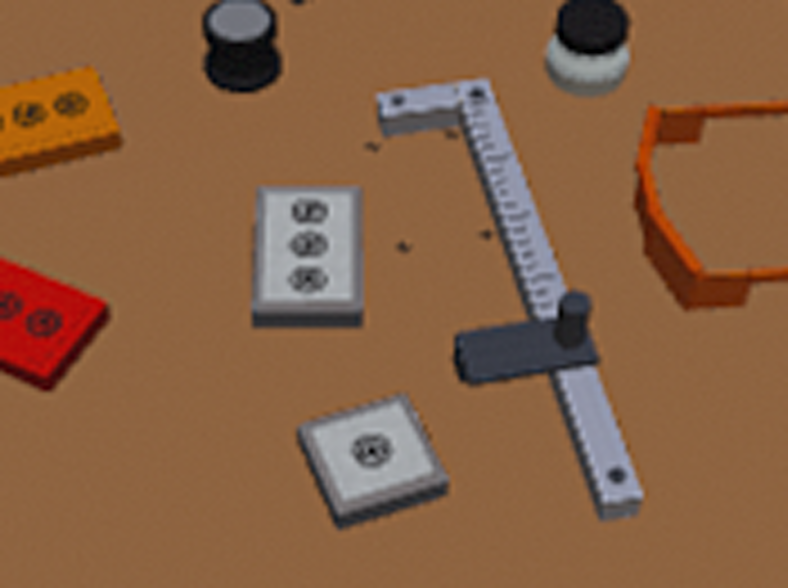

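View pics/scenec.png

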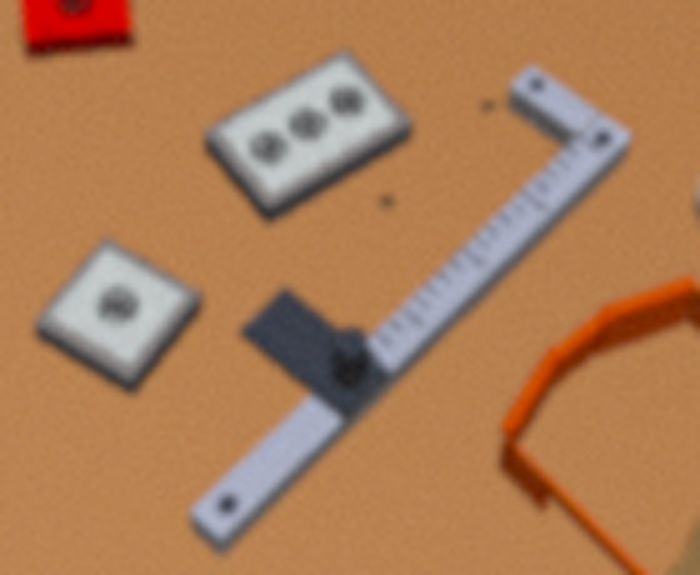

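The crops confirm it: a grey oblong with three prints. The square one has one print. Next I locate everything by intersecting corner rays with the known heights.

```bash
cat > h.py <<'E'
import numpy as np,cv2
def w(d,uv,z):
    K=d["mtx"];T=d["camera_from_world"];R=T[:3,:3];c=-R.T@T[:3,3]
    v=R.T@np.linalg.inv(K)@np.array([uv[0],uv[1],1.]);return (c+v*(z-c[2])/v[2])[:2]
E
python3 - <<'E'
from h import *
S=np.load("side0.npz");C=np.load("scene0.npz")
s=lambda X,Y:(230+(X-1.75)/4.5,150+(Y-1.6)/4.2)
c=lambda X,Y:(255+(X-2)/5,180+(Y-2)/5)
P={"car":(.02,[(260,187),(362,187),(363,313),(253,313)],[(345,50),(410,125),(270,208),(207,133)]),
"railin":(.024,[(465,108),(600,507)],[(580,143),(192,515)]),
"railout":(.024,[(490,80),(641,495)],[(628,133),(220,550)]),
"stop":(.024,[(380,112),(376,94)],[(510,88),(530,66)]),
"post":(.07,[(575,297)],[(350,335)]),
"carriage":(.032,[(456,336),(463,361),(597,361)],[(285,290),(243,330),(345,415)]),
"sq":(.02,[(298,432),(403,397),(445,485),(338,515)],[(105,240),(200,298),(130,380),(38,325)])}
for k,(z,a,b) in P.items():
    A=np.array([w(S,s(*p),z) for p in a]);B=np.array([w(C,c(*p),z) for p in b])
    print(k,"side",(A*1e3).round().tolist(),"scene",(B*1e3).round().tolist(), A.mean(0).round(3),B.mean(0).round(3))
# depth-based top-surface
for n,d in(("side",S),("scene",C)):
    K=d["mtx"];T=d["camera_from_world"];rz=d["range_z"]
    v,u=np.mgrid[:400,:640];p=np.stack([(u-K[0,2])/K[0,0]*rz,(v-K[1,2])/K[1,1]*rz,rz],-1)
    W=(p-T[:3,3])@T[:3,:3]
    for nm,uv in P.items():
        pass
    m=(rz>0)&(abs(W[...,2]-.02)<.006)&(W[...,0]>.3)&(W[...,0]<.9)&(abs(W[...,1])<.5)
    nl,L,st,ce=cv2.connectedComponentsWithStats(m.astype(np.uint8))
    for i in range(1,nl):
        if st[i,4]>80:
            q=W[L==i]; print(n,st[i,4],ce[i].round(),q.mean(0).round(3),cv2.minAreaRect((q[:,:2]*1000).astype(np.float32)))
E
```

```text
car side [[516.0, 78.0], [573.0, 54.0], [534.0, -38.0], [476.0, -14.0]] scene [[514.0, 79.0], [572.0, 53.0], [535.0, -35.0], [479.0, -12.0]] [0.525 0.02 ] [0.525 0.021]
railin side [[657.0, 90.0], [595.0, -212.0]] scene [[659.0, 90.0], [600.0, -211.0]] [ 0.626 -0.061] [ 0.63 -0.06]
railout side [[683.0, 107.0], [618.0, -213.0]] scene [[679.0, 110.0], [622.0, -219.0]] [ 0.651 -0.053] [ 0.651 -0.055]
stop side [[607.0, 107.0], [611.0, 123.0]] scene [[608.0, 102.0], [611.0, 122.0]] [0.609 0.115] [0.61  0.112]
post side [[630.0, -105.0]] scene [[627.0, -105.0]] [ 0.63  -0.105] [ 0.627 -0.105]
carriage side [[572.0, -82.0], [568.0, -99.0], [636.0, -128.0]] scene [[573.0, -81.0], [568.0, -113.0], [638.0, -127.0]] [ 0.592 -0.103] [ 0.593 -0.107]
sq side [[469.0, -102.0], [531.0, -103.0], [527.0, -165.0], [468.0, -161.0]] scene [[471.0, -100.0], [534.0, -103.0], [531.0, -163.0], [471.0, -161.0]] [ 0.499 -0.133] [ 0.502 -0.132]
side 158 [338. 103.] [0.81  0.382 0.02 ] ((796.0183715820312, 396.36639404296875), (97.60692596435547, 195.5371856689453), 45.34147262573242)
side 492 [295. 134.] [0.6
[... 2721 characters left out ...]
01 -0.131  0.02 ] ((500.6814270019531, -129.70184326171875), (66.1830062866211, 64.88780212402344), 88.7047348022461)
scene 81 [385. 246.] [0.747 0.006 0.02 ] ((741.5768432617188, -2.4790878295898438), (100.38460540771484, 27.50806999206543), 43.71733093261719)
scene 311 [308. 273.] [ 0.618 -0.167  0.022] ((618.851806640625, -158.26861572265625), (108.19406127929688, 23.84418487548828), 78.84845733642578)
scene 909 [233. 302.] [ 0.502 -0.327  0.018] ((480.3582458496094, -328.9004821777344), (200.39065551757812, 43.00706100463867), 8.329106330871582)
scene 803 [286. 348.] [ 0.674 -0.351  0.019] ((673.7106323242188, -349.97900390625), (70.74994659423828, 71.80902862548828), 10.770822525024414)
```

The carrier is at about (0.525, 0.021) with yaw about -0.39. The fixture corner is at about (0.656, 0.093) with yaw about -0.185, so the carrier is about 0.2 rad askew and its near corner is at about fixture x = -156. The post is at about (0.629, -0.105), which puts the jaw at about 0.03. The plan is two spread fingertips on the near long side, with the opening direction parallel to the rail.

```bash
cat >> h.py <<'E'
from scipy.spatial.transform import Rotation as Ro
O=np.array([.656,.093]);TH=-.185
X=np.array([np.cos(TH),np.sin(TH),0]);Y=np.array([-np.sin(TH),np.cos(TH),0])
def f2w(x,y,z):return np.array([*O,0])+X*x/1e3+Y*y/1e3+np.array([0,0,z/1e3])
def w2f(p):d=np.array([*(np.array(p[:2])-O),0]);return (d@X*1e3,d@Y*1e3,p[2]*1e3)
def tool(s):
    R=Ro.from_quat(s["eef_rot"]).as_matrix();return R,np.array(s["tool_pos"])
def info(s,tgt=None):
    R,p=tool(s);print("t",round(s["clock"],2),"fix",np.round(w2f(p),1),"F",np.round(s["contact_force"],1),"op",round(s["opening"],2))
    for sg in(1,-1):
        x=sg*Y;y=np.array([0,0,-1.]);G=np.column_stack([x,y,np.cross(x,y)])
        rv=Ro.from_matrix(R.T@G).as_rotvec()
        if np.linalg.norm(rv)<1.6:print("sign toolx=",sg,"*fy turn",rv.round(3))
    print("tool axes in fixture x,y,z:",[np.round([R[:,i]@X,R[:,i]@Y,R[2,i]],3).tolist() for i in range(3)])
    if tgt is not None: print("shift to target (tool mm)",np.round(R.T@(f2w(*tgt)-p)*1e3,1), "final axes",np.round(G.T@(f2w(*tgt)-p)*1e3,1))
E
python3 - <<'E'
from h import *
from plant import r
info(r.get_state(),(-185,-95,120)); print(f2w(-185,-95,120), r.get_state()["q"])
E
```

```text
t 0.1 fix [-471.5  392.5  238. ] F [-1.   0.   0.2] op 1.0
sign toolx= 1 *fy turn [-0.    -0.253 -0.002]
tool axes in fixture x,y,z: [[0.25, 0.968, -0.002], [-0.0, -0.002, -1.0], [-0.968, 0.25, -0.0]]
shift to target (tool mm) [-400.2  118.7 -399.3] final axes [487.5 118.  286.5]
[0.45668187 0.03365116 0.12      ] [-1.09918522  0.68988206 -0.19454764  1.56624332  0.15730741  0.90253578
 -0.21511256]
```

```bash
python3 -m inch '[[-20,0,-20,0,-0.084,0],[-22,0,-18,0,-0.084,0],[-24,0,-16,0,-0.085,0],[-25,0,-14,0,0,0],[-25,0,-14,0,0,0],[-25,0,-14,0,0,0],[-25,0,-14,0,0,0],[-25,0,-14,0,0,0],[-25,0,-14,0,0,0],[-25,0,-14,0,0,0],[-25,0,-14,0,0,0],[-25,0,-14,0,0,0]]' 60; python3 - <<'E'
from h import *
from plant import r
info(r.get_state(),(-185,-95,120)); print(r.get_state()["q"])
E
```

```text
clock: 1.1
tool_pos: [0.3755, 0.2394, 0.2386]
eef_rot: [0.544, 0.452, -0.452, -0.544]
contact_force: [1.4, -0.0, 0.7]
opening: 0.681
t 1.1 fix [-302.6   92.3  238.6] F [ 1.4 -0.   0.7] op 0.68
sign toolx= 1 *fy turn [-0.  0. -0.]
tool axes in fixture x,y,z: [[-0.0, 1.0, -0.0], [-0.0, -0.0, -1.0], [-1.0, -0.0, 0.0]]
shift to target (tool mm) [-187.3  118.6 -117.6] final axes [187.3 118.6 117.6]
[-0.45850389  0.47333698 -0.31464416  2.07917356  0.24394142  0.62385328
  0.44634256]
```

```bash
python3 -m inch '[[-19,10,-12,0,0,0],[-19,10,-12,0,0,0],[-19,10,-12,0,0,0],[-19,10,-12,0,0,0],[-19,10,-12,0,0,0],[-19,10,-12,0,0,0],[-19,10,-12,0,0,0],[-19,10,-12,0,0,0],[-19,10,-12,0,0,0],[-16,10,-9,0,0,0],[0,0,0,0,0,0]]'; python3 - <<'E'
from h import *
from plant import r
s=r.get_state();info(s,(-180,-95,10))
R,p=tool(s)
d=r.snapshot("wrist");cv2.imwrite("pics/w1.png",d["img"][...,::-1]);np.savez("w1.npz",R=R,p=p,**d);print(d["tool_from_camera"].round(3),d["mtx"].round(1).tolist())
E
```

```text
clock: 2.02
tool_pos: [0.456, 0.0311, 0.137]
eef_rot: [0.546, 0.448, -0.451, -0.545]
contact_force: [0.0, -0.1, -0.4]
opening: 0.679
t 2.02 fix [-185.2  -97.7  137. ] F [ 0.  -0.1 -0.4] op 0.68
sign toolx= 1 *fy turn [-0.002 -0.006 -0.004]
tool axes in fixture x,y,z: [[0.006, 1.0, -0.004], [-0.002, -0.004, -1.0], [-1.0, 0.006, 0.002]]
shift to target (tool mm) [  3.2 127.   -5.5] final axes [ -2.7 127.    5.2]
[[ 1.    -0.     0.    -0.001]
 [-0.    -0.267  0.964 -0.146]
 [-0.    -0.964 -0.267  0.068]
 [ 0.     0.     0.     1.   ]] [[352.9, 0.0, 318.0], [0.0, 352.9, 198.7], [0.0, 0.0, 1.0]]
```

View pics/w1.png

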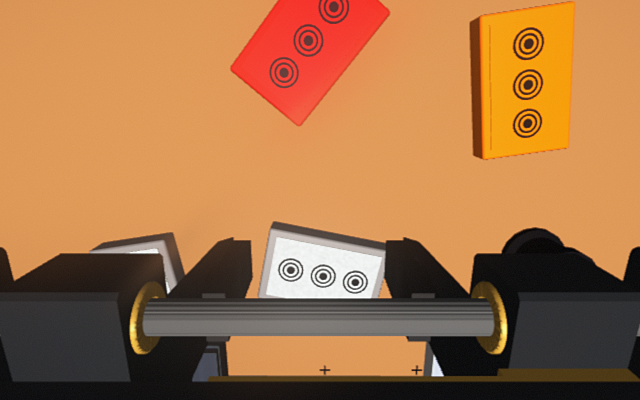

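The picture shows the carrier between the finger columns at about (323,265), with its near edge from (275,223) to (387,243). Both fingers are still on its robot side. The red block (310,60) and orange block (525,80) are clear, and the loupe is at (530,240). Next I descend.

```bash
python3 -m inch '[[0,18,0,0,-0.006,0],[2,18,0,0,0,0],[1,18,0,0,0,0],[0,18,0,0,0,0],[0,18,0,0,0,0],[0,18,0,0,0,0],[0,12,0,0,0,0],[0,6,0,0,0,0],[0,0,0,0,0,0],[0,0,0,0,0,0]]'; python3 - <<'E'
from h import *
from plant import r
s=r.get_state();info(s,(-180,-95,10))
d=r.snapshot("scene");cv2.imwrite("pics/s2.png",cv2.resize(d["img"][150:310,220:420,::-1],None,fx=3.5,fy=3.5,interpolation=2))
E
```

```text
clock: 2.9
tool_pos: [0.4572, 0.0398, 0.0171]
eef_rot: [-0.541, -0.453, 0.455, 0.543]
contact_force: [0.4, 0.3, 1.1]
opening: 0.681
t 2.9 fix [-185.6  -88.8   17.1] F [0.4 0.3 1.1] op 0.68
sign toolx= 1 *fy turn [-0.003  0.008  0.   ]
tool axes in fixture x,y,z: [[-0.008, 1.0, 0.0], [-0.003, 0.0, -1.0], [-1.0, -0.008, 0.003]]
shift to target (tool mm) [-6.2  7.1 -5.6] final axes [6.2 7.1 5.6]
```

View pics/s2.png

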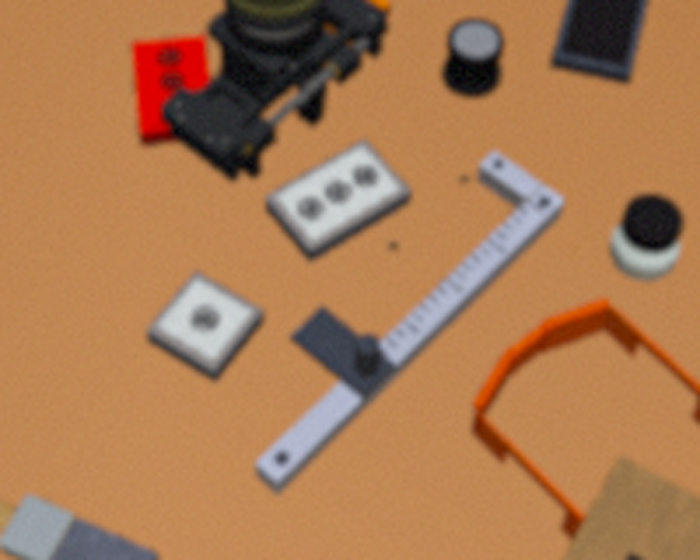

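The fingers are spread behind the near long side and everything is undisturbed. I lower a little more, then push.

```bash
python3 -m inch '[[-3,3,0,0,0.008,0],[-3,4,-2,0,0,0],[0,0,-6,0,0,0],[0,0,-6,0,0,0],[0,0,-6,0,0,0],[0,0,-6,0,0,0],[0,0,-6,0,0,0],[0,0,-6,0,0,0],[0,0,-6,0,0,0],[0,0,-6,0,0,0],[0,0,-6,0,0,0],[0,0,-6,0,0,0]]'; python3 - <<'E'
from h import *
from plant import r
s=r.get_state();info(s,(-73,-95,10))
E
python3 -m inch '[[0,0,-5,0,0,0],[0,0,-5,0,0,0],[0,0,-5,0,0,0],[0,0,-4,0,0,0],[0,0,0,0,0,0]]'; python3 - <<'E'
from h import *
from plant import r
s=r.get_state();info(s,(-73,-95,10))
d=r.snapshot("scene");cv2.imwrite("pics/s3.png",cv2.resize(d["img"][150:310,220:420,::-1],None,fx=3.5,fy=3.5,interpolation=2))
E
```

```text
clock: 3.95
tool_pos: [0.5173, 0.0213, 0.0102]
eef_rot: [-0.544, -0.45, 0.452, 0.545]
contact_force: [-0.9, 1.1, 1.0]
opening: 0.681
t 3.95 fix [-123.2  -96.    10.2] F [-0.9  1.1  1. ] op 0.68
sign toolx= 1 *fy turn [-0.003 -0.001 -0.001]
tool axes in fixture x,y,z: [[0.001, 1.0, -0.001], [-0.003, -0.001, -1.0], [-1.0, 0.001, 0.003]]
shift to target (tool mm) [  1.    0.1 -50.2] final axes [-1.   0.2 50.2]
clock: 4.37
tool_pos: [0.537, 0.0174, 0.0098]
eef_rot: [-0.544, -0.451, 0.452, 0.545]
contact_force: [-1.1, 0.1, 0.1]
opening: 0.682
t 4.37 fix [-103.   -96.2    9.8] F [-1.1  0.1  0.1] op 0.68
sign toolx= 1 *fy turn [-0.001 -0.002 -0.001]
tool axes in fixture x,y,z: [[0.002, 1.0, -0.001], [-0.001, -0.001, -1.0], [-1.0, 0.002, 0.001]]
shift to target (tool mm) [  1.3  -0.2 -30. ] final axes [-1.2 -0.2 30. ]
```

View pics/s3.png

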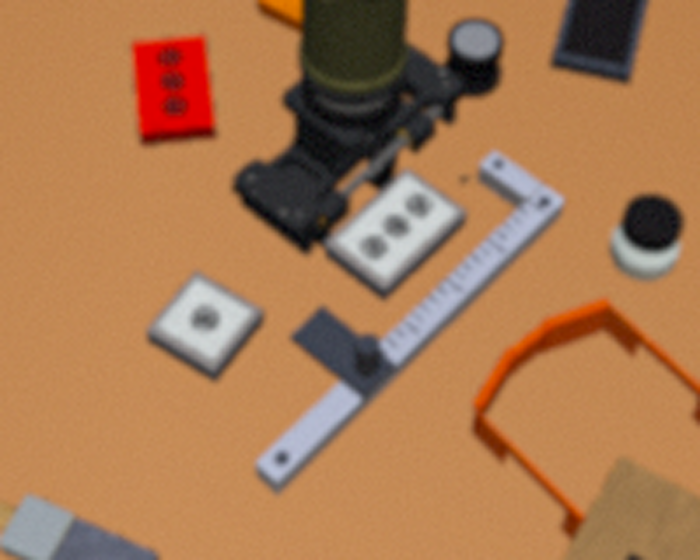

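The carrier at (395,235) in the crop has turned parallel to the rail. About 30 mm remain, so I continue more slowly to contact.

```bash
python3 -m inch '[[0,0,-3,0,0,0],[0,0,-4,0,0,0],[0,0,-4,0,0,0],[0,0,-4,0,0,0],[0,0,-3,0,0,0],[0,0,-3,0,0,0],[0,0,-2,0,0,0],[0,0,-2,0,0,0],[0,0,0,0,0,0],[0,0,0,0,0,0]]'; python3 -m inch '[[0,0,-2,0,0,0],[0,0,-2,0,0,0],[0,0,0,0,0,0]]';python3 - <<'E'
from h import *
from plant import r
s=r.get_state();info(s,(-73,-95,10))
E
```

```text
clock: 5.25
tool_pos: [0.5608, 0.013, 0.0099]
eef_rot: [-0.544, -0.451, 0.452, 0.545]
contact_force: [-0.4, 0.2, -0.1]
opening: 0.676
clock: 5.5
tool_pos: [0.5646, 0.0123, 0.0098]
eef_rot: [-0.544, -0.45, 0.452, 0.545]
contact_force: [-0.4, 0.3, 0.1]
opening: 0.679
t 5.5 fix [-75.  -96.1   9.8] F [-0.4  0.3  0.1] op 0.68
sign toolx= 1 *fy turn [-0.002 -0.001 -0.001]
tool axes in fixture x,y,z: [[0.001, 1.0, -0.001], [-0.002, -0.001, -1.0], [-1.0, 0.001, 0.002]]
shift to target (tool mm) [ 1.1 -0.2 -2. ] final axes [-1.1 -0.2  2. ]
```

```bash
for i in 1 2; do python3 -m inch '[[0,0,-1,0,0,0],[0,0,-1,0,0,0],[0,0,0,0,0,0]]';done;python3 - <<'E'
from h import *
from plant import r
s=r.get_state();info(s,(-73,-95,10))
d=r.snapshot("scene");cv2.imwrite("pics/s4.png",cv2.resize(d["img"][180:280,280:400,::-1],None,fx=5.5,fy=5.5,interpolation=2))
E
```

```text
clock: 5.75
tool_pos: [0.5652, 0.0122, 0.0097]
eef_rot: [-0.543, -0.45, 0.453, 0.545]
contact_force: [-4.2, 1.1, 3.7]
opening: 0.679
clock: 6.0
tool_pos: [0.5652, 0.0121, 0.0097]
eef_rot: [-0.543, -0.449, 0.454, 0.546]
contact_force: [-8.3, 2.4, 6.8]
opening: 0.682
t 6.0 fix [-74.3 -96.2   9.7] F [-8.3  2.4  6.8] op 0.68
sign toolx= 1 *fy turn [-0.008 -0.001 -0.002]
tool axes in fixture x,y,z: [[0.001, 1.0, -0.002], [-0.008, -0.002, -1.0], [-1.0, 0.001, 0.008]]
shift to target (tool mm) [ 1.2 -0.4 -1.3] final axes [-1.2 -0.3  1.3]
```

View pics/s4.png

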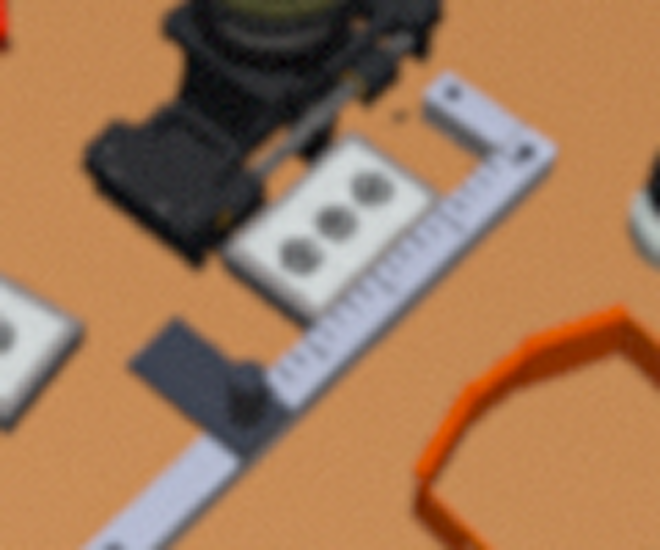

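The carrier lies flat on the rail: the gap is closed along its whole long side, from (315,320) to (435,200) in the crop. The press is about 8 N. I back off, rise, close the fingers and go behind the post.

```bash
python3 -m inch '[[0,0,4,0,0,0],[0,0,10,0,0,0],[0,0,15,0,0,0],[0,-10,5,0,0,0],[0,-20,0,0,0,0],[0,-20,0,0,0,0],[0,-20,0,0,0,0],[0,-20,0,0,0,0],[-10,-10,0,0,0,0],[-18,0,0,0,0,0],[-18,0,0,0,0,0]]'; python3 - <<'E'
from h import *
from plant import r
s=r.get_state();info(s,(11,-240,100))
C=r.snapshot("scene");S=r.snapshot("side");np.savez("s5.npz",**C);np.savez("d5.npz",**S)
cv2.imwrite("pics/s5.png",cv2.resize(C["img"][180:280,280:400,::-1],None,fx=5.5,fy=5.5,interpolation=2))
cv2.imwrite("pics/d5.png",cv2.resize(S["img"][160:280,290:400,::-1],None,fx=5,fy=5,interpolation=2))
E
```

```text
clock: 6.97
tool_pos: [0.5284, -0.0273, 0.1119]
eef_rot: [0.545, 0.452, -0.451, -0.543]
contact_force: [-0.9, -0.7, -0.7]
opening: 0.685
t 6.97 fix [-103.2 -141.8  111.9] F [-0.9 -0.7 -0.7] op 0.68
sign toolx= 1 *fy turn [ 0.002  0.    -0.   ]
tool axes in fixture x,y,z: [[-0.0, 1.0, -0.0], [0.002, -0.0, -1.0], [-1.0, -0.0, -0.002]]
shift to target (tool mm) [ -98.3   12.2 -114.2] final axes [ 98.2  11.9 114.2]
```

View pics/s5.png

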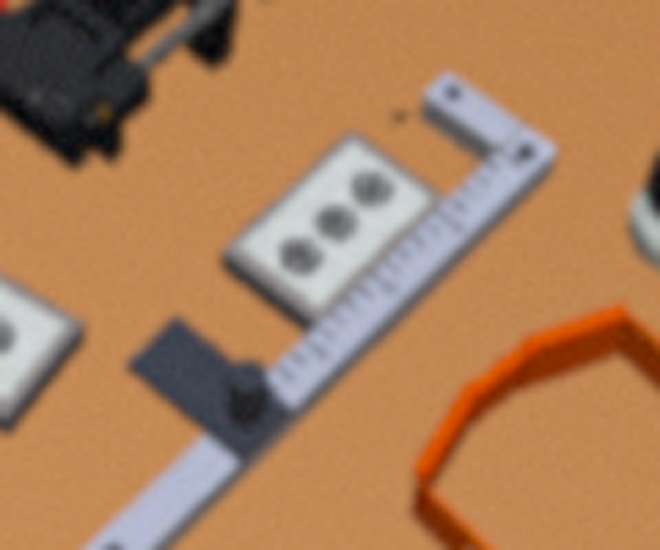

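View pics/d5.png

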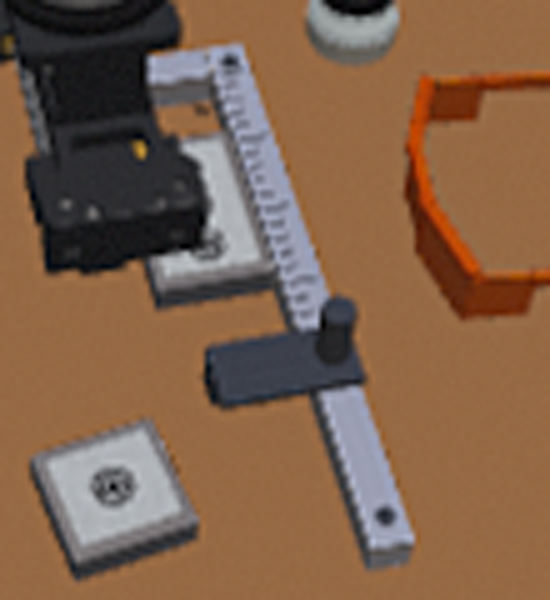

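Both views show the long side flat to the rail. In the side crop the post is at (340,305). Next I move to behind the post with the fingers closed.

```bash
python3 -m inch '[[-12,0,-4,0,0,0],[-20,0,-10,0,0,0],[-20,0,-15,0,0,0],[-20,0,-20,0,0,0],[-15,0,-20,0,0,0],[-11,0,-20,0,0,0],[0,0,-15,0,0,0],[0,0,-10,0,0,0],[0,0,0,0,0,0],[0,0,0,0,0,0]]' 0; python3 - <<'E'
from h import *
from plant import r
s=r.get_state();info(s,(11,-240,48));R,p=tool(s)
d=r.snapshot("wrist");cv2.imwrite("pics/w6.png",d["img"][...,::-1])
C=r.snapshot("scene");cv2.imwrite("pics/s6.png",cv2.resize(C["img"][180:300,260:400,::-1],None,fx=5,fy=5,interpolation=2))
E
```

```text
clock: 7.9
tool_pos: [0.621, -0.1436, 0.11]
eef_rot: [-0.544, -0.451, 0.452, 0.545]
contact_force: [-0.2, 1.1, -0.2]
opening: 0.002
t 7.9 fix [   9.1 -239.   110. ] F [-0.2  1.1 -0.2] op 0.0
sign toolx= 1 *fy turn [-0.002 -0.001 -0.   ]
tool axes in fixture x,y,z: [[0.001, 1.0, -0.0], [-0.002, -0.0, -1.0], [-1.0, 0.001, 0.002]]
shift to target (tool mm) [-1. 62. -2.] final axes [ 1.  62.   1.9]
```

View pics/w6.png

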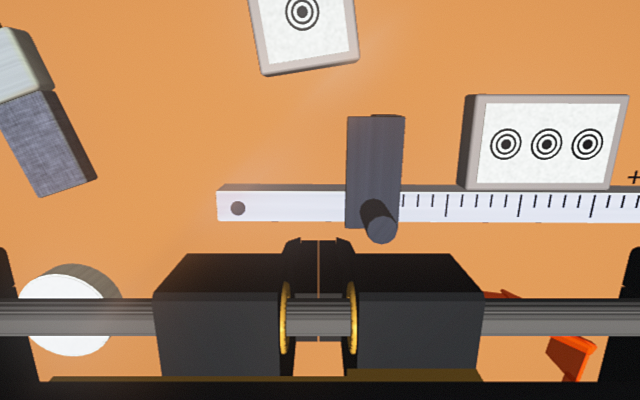

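View pics/s6.png

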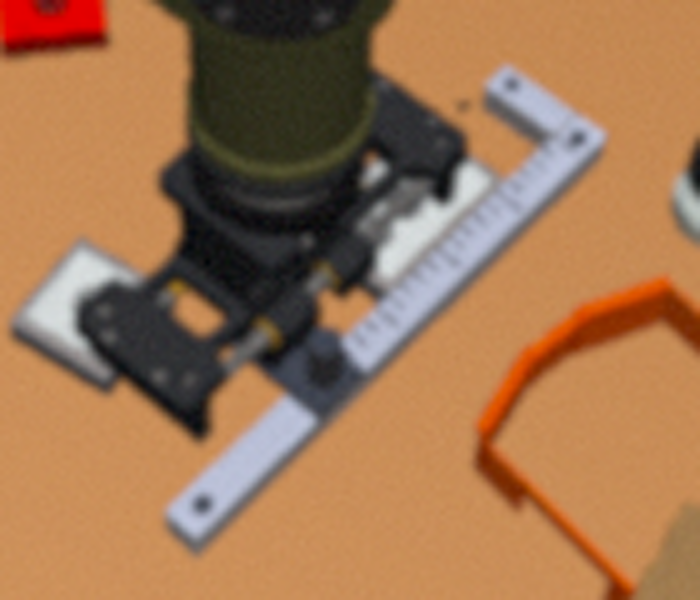

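In the wrist view the post top is at about (381,231), the closed fingers are at (318,245), and the carrier at (545,143) lies flat along the rail, which runs horizontally. I'll measure the post from this view.

```bash
python3 - <<'E'
from h import *
from plant import r
s=r.get_state();R,p=tool(s);d=r.snapshot("wrist");T=d["tool_from_camera"];K=d["mtx"]
def wp(uv,z):
    v=R@T[:3,:3]@np.linalg.inv(K)@np.array([*uv,1.]);c=R@T[:3,3]+p
    return c+v*(z-c[2])/v[2]
for n,uv,z in(("post",(381,231),.07),("rail in L",(217,190),.024),("rail in R",(600,188),.024),("car near corners",(475,97),.02),("",(627,97),.02),("far",(464,189),.02),("",(610,189),.02)):
    print(n,np.round(w2f(wp(uv,z)),1))
E
```

```text
post [  10.6 -204.6   70. ]
rail in L [  -1.7 -308.5   24. ]
rail in R [ -3.1 -49.2  24. ]
car near corners [ -62.4 -139.    20. ]
 [-62.3 -41.2  20. ]
far [  -1.4 -139.4   20. ]
 [ -1.4 -38.9  20. ]
```

```bash
python3 -m inch '[[-5,6,-2,0,0,0],[0,14,0,0,0,0],[0,14,0,0,0,0],[0,14,0,0,0,0],[0,10,0,0,0,0],[0,5,0,0,0,0],[0,0,0,0,0,0],[3,0,0,0,0,0],[4,0,0,0,0,0],[4,0,0,0,0,0],[0,0,0,0,0,0]]'; python3 - <<'E'
from h import *
from plant import r
s=r.get_state();info(s,(11,-240,48))
d=r.snapshot("wrist");cv2.imwrite("pics/w7.png",d["img"][...,::-1])
E
```

```text
clock: 8.97
tool_pos: [0.6242, -0.1372, 0.0477]
eef_rot: [-0.544, -0.452, 0.452, 0.544]
contact_force: [0.2, 0.9, 0.2]
opening: 0.002
t 8.97 fix [  11.1 -232.2   47.7] F [0.2 0.9 0.2] op 0.0
sign toolx= 1 *fy turn [-0.001  0.001  0.   ]
tool axes in fixture x,y,z: [[-0.001, 1.0, 0.0], [-0.001, 0.0, -1.0], [-1.0, -0.001, 0.001]]
shift to target (tool mm) [-7.8 -0.3  0.1] final axes [ 7.8 -0.3 -0.1]
```

View pics/w7.png

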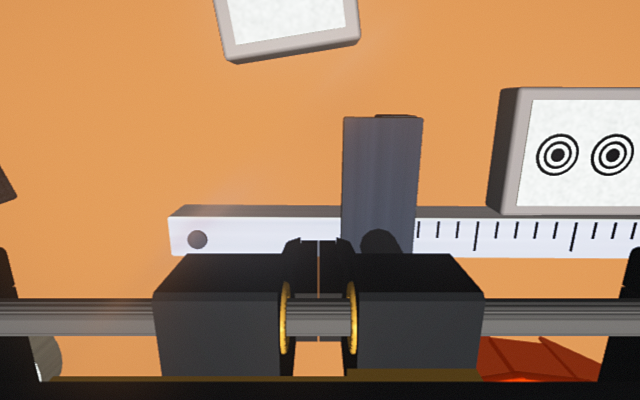

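The finger back at (350,245) is just short of the post at (380,240), in line with it. I push along +y.

```bash
python3 -m inch '[[2,0,0,0,0,0],[3,0,0,0,0,0],[4,0,0,0,0,0],[4,0,0,0,0,0],[4,0,0,0,0,0],[4,0,0,0,0,0],[4,0,0,0,0,0],[4,0,0,0,0,0],[4,0,0,0,0,0],[4,0,0,0,0,0],[3,0,0,0,0,0],[0,0,0,0,0,0]]'; python3 - <<'E'
from h import *
from plant import r
s=r.get_state();info(s)
d=r.snapshot("wrist");cv2.imwrite("pics/w8.png",d["img"][...,::-1])
E
```

```text
clock: 10.02
tool_pos: [0.6311, -0.0984, 0.0468]
eef_rot: [-0.543, -0.451, 0.452, 0.545]
contact_force: [1.1, -0.7, -0.1]
opening: 0.009
t 10.02 fix [  10.8 -192.8   46.8] F [ 1.1 -0.7 -0.1] op 0.01
sign toolx= 1 *fy turn [-0.002  0.     0.   ]
tool axes in fixture x,y,z: [[-0.0, 1.0, 0.0], [-0.002, 0.0, -1.0], [-1.0, -0.0, 0.002]]
```

View pics/w8.png

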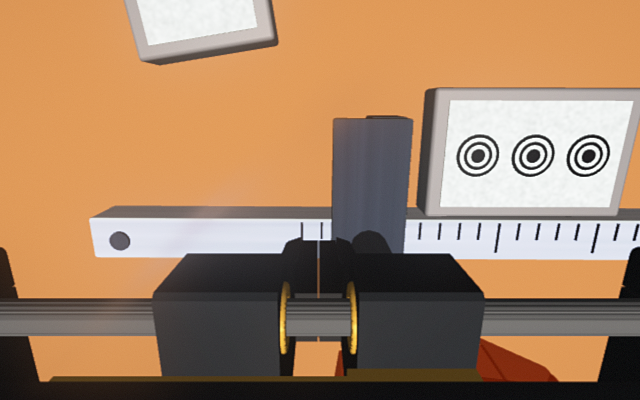

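The jaw face at (412,180) is about to meet the carrier at (425,150), which is still flat. I continue.

```bash
python3 -m inch '[[3,0,0,0,0,0],[4,0,0,0,0,0],[4,0,0,0,0,0],[4,0,0,0,0,0],[4,0,0,0,0,0],[4,0,0,0,0,0],[4,0,0,0,0,0],[3,0,0,0,0,0],[3,0,0,0,0,0],[3,0,0,0,0,0],[0,0,0,0,0,0]]'; python3 - <<'E'
from h import *
from plant import r
s=r.get_state();info(s)
d=r.snapshot("wrist");cv2.imwrite("pics/w9.png",d["img"][...,::-1])
E
```

```text
clock: 10.98
tool_pos: [0.6376, -0.0633, 0.0467]
eef_rot: [-0.543, -0.451, 0.452, 0.545]
contact_force: [0.7, -2.3, -0.0]
opening: 0.004
t 10.98 fix [  10.6 -157.    46.7] F [ 0.7 -2.3 -0. ] op 0.0
sign toolx= 1 *fy turn [-0.002 -0.    -0.   ]
tool axes in fixture x,y,z: [[0.0, 1.0, -0.0], [-0.002, -0.0, -1.0], [-1.0, 0.0, 0.002]]
```

View pics/w9.png

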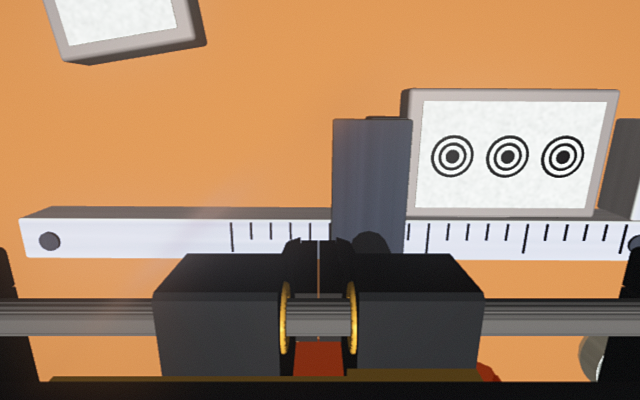

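The jaw now carries the carrier flat along the rail, and the end stop shows at (610,165) with a small gap. I go gently from here.

```bash
python3 -m inch '[[2,0,0,0,0,0],[2,0,0,0,0,0],[2,0,0,0,0,0],[2,0,0,0,0,0],[0,0,0,0,0,0]]'; for i in 1 2 3 ; do python3 -m inch '[[1,0,0,0,0,0],[1,0,0,0,0,0],[0,0,0,0,0,0]]'|grep -E 'pos|force'; done; python3 - <<'E'
from h import *
from plant import r
s=r.get_state();info(s)
d=r.snapshot("wrist");cv2.imwrite("pics/w10.png",d["img"][...,::-1])
E
```

```text
clock: 11.45
tool_pos: [0.639, -0.056, 0.0467]
eef_rot: [-0.544, -0.451, 0.452, 0.545]
contact_force: [0.2, -3.1, 0.9]
opening: 0.003
tool_pos: [0.6393, -0.0545, 0.0467]
contact_force: [0.6, -3.9, 0.7]
tool_pos: [0.6397, -0.0524, 0.0467]
contact_force: [0.4, -3.0, 0.4]
tool_pos: [0.6401, -0.0504, 0.0467]
contact_force: [0.6, -3.5, 1.0]
t 12.2 fix [  10.7 -143.9   46.7] F [ 0.6 -3.5  1. ] op 0.0
sign toolx= 1 *fy turn [-0.002 -0.001 -0.001]
tool axes in fixture x,y,z: [[0.001, 1.0, -0.001], [-0.002, -0.001, -1.0], [-1.0, 0.001, 0.002]]
```

View pics/w10.png

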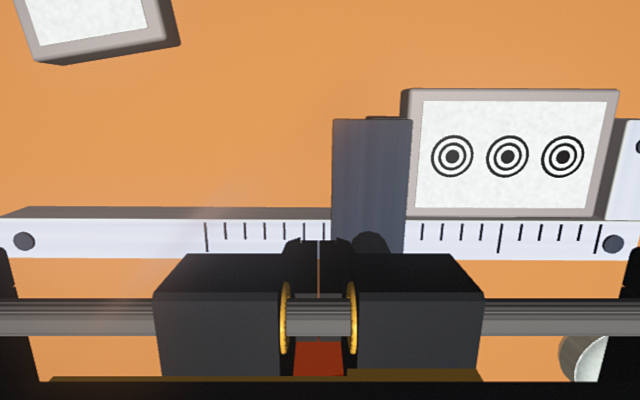

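The carrier has about 1–2 mm to go: its end is at (610,210) and the stop face is next to it. I press until the force rises.

```bash
for i in 1 2 3 ; do python3 -m inch '[[1,0,0,0,0,0],[0,0,0,0,0,0]]'|grep -E 'pos|force'; done
```

```text
tool_pos: [0.6402, -0.0495, 0.0467]
contact_force: [0.6, -4.1, 1.0]
tool_pos: [0.6404, -0.0486, 0.0467]
contact_force: [0.1, -3.2, 0.3]
tool_pos: [0.6405, -0.0479, 0.0467]
contact_force: [0.1, -4.0, 0.6]
```

```bash
for i in 1 2 3 ; do python3 -m inch '[[1,0,0,0,0,0],[0,0,0,0,0,0]]'|grep -E 'pos|force'; done
```

```text
tool_pos: [0.6406, -0.0479, 0.0467]
contact_force: [-0.3, -5.5, 1.5]
tool_pos: [0.6406, -0.0478, 0.0466]
contact_force: [-1.0, -6.3, 3.6]
tool_pos: [0.6406, -0.0478, 0.0466]
contact_force: [-1.0, -8.2, 3.0]
```

The motion has stopped and the force is climbing, so it is home. I press a little more, then back off and lift clear.

```bash
python3 -m inch '[[1,0,0,0,0,0],[1,0,0,0,0,0],[0,0,0,0,0,0],[0,0,0,0,0,0]]'|grep -E 'pos|force'; python3 -m inch '[[-4,0,0,0,0,0],[-6,0,0,0,0,0],[-10,0,0,0,0,0],[-10,0,0,0,0,0],[-5,-8,0,0,0,0],[0,-16,0,0,0,0],[0,-16,0,0,0,0],[0,-16,0,0,0,0],[0,-16,0,0,0,0],[0,-10,0,0,0,0],[0,-4,0,0,0,0],[0,0,0,0,0,0]]'; python3 - <<'E'
from h import *
from plant import r
s=r.get_state();info(s);R,p=tool(s)
d=r.snapshot("wrist");cv2.imwrite("pics/w11.png",d["img"][...,::-1]);np.savez("w11.npz",R=R,p=p,**d)
E
```

```text
tool_pos: [0.6406, -0.0477, 0.0467]
contact_force: [-2.0, -10.4, 4.2]
clock: 14.58
tool_pos: [0.6357, -0.0772, 0.1338]
eef_rot: [-0.544, -0.451, 0.452, 0.544]
contact_force: [-0.6, 0.0, -0.0]
opening: 0.003
t 14.58 fix [  11.4 -171.1  133.8] F [-0.6  0.  -0. ] op 0.0
sign toolx= 1 *fy turn [-0.001 -0.001 -0.001]
tool axes in fixture x,y,z: [[0.001, 1.0, -0.001], [-0.001, -0.001, -1.0], [-1.0, 0.001, 0.001]]
```

View pics/w11.png

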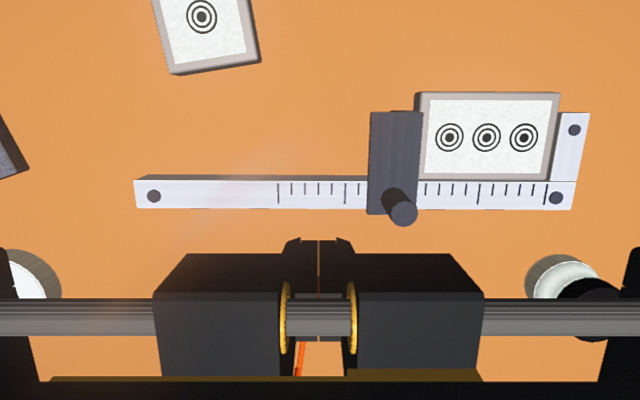

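It looks home between jaw and stop. I move off over the robot side and check in the fixed cameras.

```bash
python3 -m inch '[[-8,-8,5,0,0,0],[-15,-8,15,0,0,0],[-20,-8,20,0,0,0],[-20,-8,20,0,0,0],[-20,-8,20,0,0,0],[-20,-8,20,0,0,0],[-20,0,20,0,0,0],[-20,0,20,0,0,0],[-10,0,10,0,0,0],[-5,0,5,0,0,0],[0,0,0,0,0,0],[0,0,0,0,0,0]]'; python3 - <<'E'
from h import *
from plant import r
info(r.get_state())
C=r.snapshot("scene");S=r.snapshot("side")
a=cv2.resize(C["img"][175:265,300:400,::-1],None,fx=6,fy=6,interpolation=2)
b=cv2.resize(S["img"][160:250,300:400,::-1],None,fx=6,fy=6,interpolation=2)
cv2.imwrite("pics/fa.png",a);cv2.imwrite("pics/fb.png",b);cv2.imwrite("pics/fc.png",C["img"][...,::-1])
w0=np.load("w11.npz")["img"][70:230,340:610,::-1];cv2.imwrite("pics/fw.png",cv2.resize(w0,None,fx=2.9,fy=2.9,interpolation=2))
E
```

```text
clock: 15.63
tool_pos: [0.4543, -0.2035, 0.1813]
eef_rot: [-0.544, -0.451, 0.452, 0.545]
contact_force: [1.2, 0.1, -0.2]
opening: 0.004
t 15.63 fix [-143.8 -328.5  181.3] F [ 1.2  0.1 -0.2] op 0.0
sign toolx= 1 *fy turn [-0.002 -0.001 -0.001]
tool axes in fixture x,y,z: [[0.001, 1.0, -0.001], [-0.002, -0.001, -1.0], [-1.0, 0.001, 0.002]]
```

View pics/fa.png

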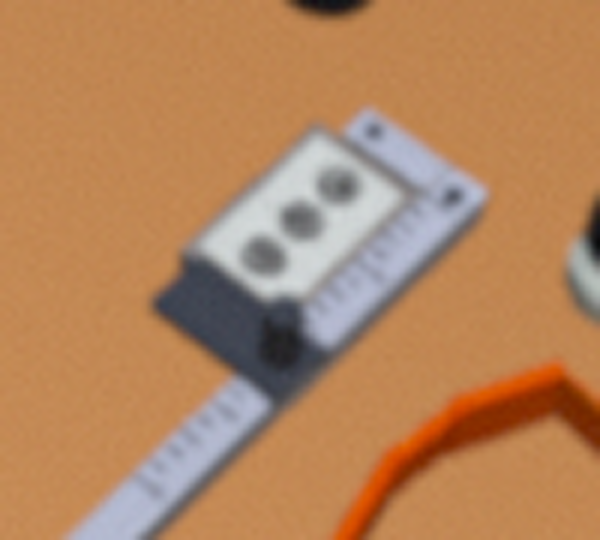

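View pics/fb.png

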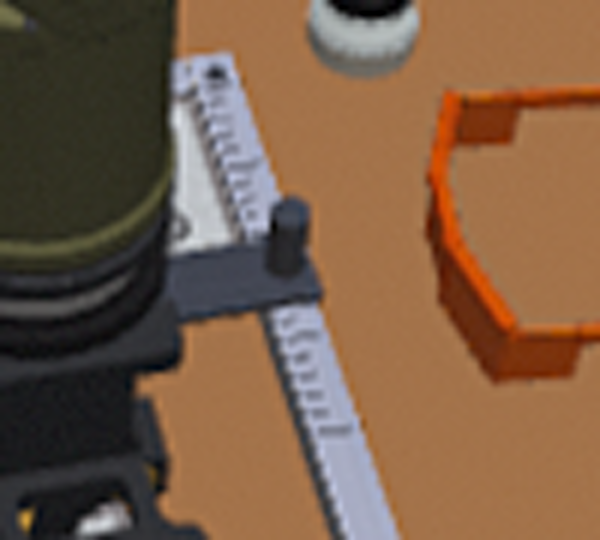

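View pics/fw.png

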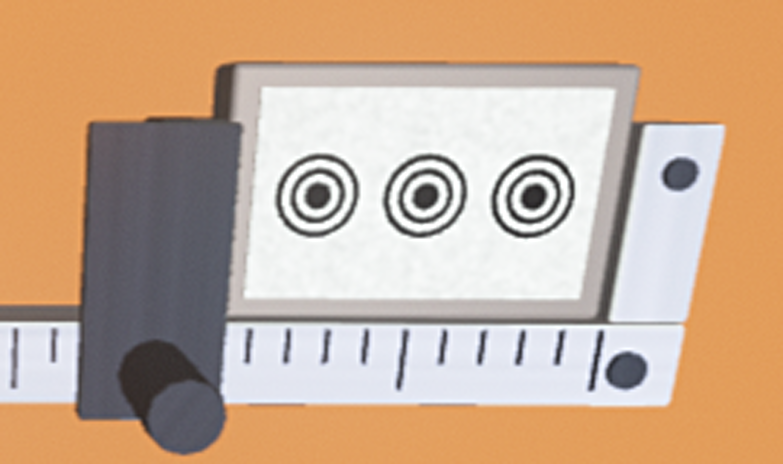

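View pics/fc.png

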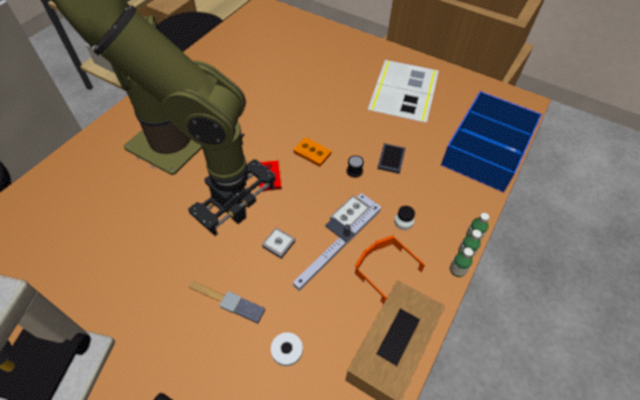

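The scene and wrist views agree: the carrier is against rail, stop and jaw. The thin dark strip at the stop, at (620,250) in the crop, should be the 4 mm step of the stop face. I verify that numerically.

```bash
python3 - <<'E'
from h import *
from plant import r
d=np.load("w11.npz");T=d["tool_from_camera"];K=d["mtx"];R=d["R"];p=d["p"]
def wp(X,Y,z):
    uv=(340+(X-1)/2.9,70+(Y-1)/2.9)
    v=R@T[:3,:3]@np.linalg.inv(K)@np.array([*uv,1.]);c=R@T[:3,3]+p
    return np.round(w2f(c+v*(z-c[2])/v[2]),1)
for n,X,Y,z in(("car BR",603,319,.02),("car TR",638,67,.02),("car TL",233,65,.02),("car BL",228,317,.02),("stop face top",646,125,.024),("stop inner corner",608,322,.024),("rail L",80,320,.024),("rail mid",300,322,.024),("jaw face edge",242,122,.032),("jaw",228,320,.032),("post",187,416,.07)): print(n,wp(X,Y,z))
E
```

```text
car BR [ 1.   1.3 20. ]
car TR [-61.7  -1.   20. ]
car TL [-62.3 -99.6  20. ]
car BL [  0.4 -96.2  20. ]
stop face top [-48.    0.8  24. ]
stop inner corner [ 1.  0. 24.]
rail L [   0.2 -135.1   24. ]
rail mid [  0.8 -78.8  24. ]
jaw face edge [-49.1 -99.8  32. ]
jaw [ -1.5 -99.6  32. ]
post [  11.3 -117.9   70. ]
```

The numbers agree with home: the carrier spans y from about -99 to 0 and x from about -62 to +1. The jaw face is at -99.7, a travel of 0.115, and the post is at (11, -118). The arm is clear, so I hand in.

```bash
python3 - <<'E'
from plant import r
print(r.finish_job(), r.get_state()["clock"])
E
```

```text
the job is handed in; nothing more can be done
the job is handed in; nothing more can be done
```

The carrier is home in the fixture, and I handed the job in at about 16 s. I pushed its near long side with two spread fingertips until it lay flat on the rail, at about 8 N. Then I pushed the jaw post with the closed fingers until the carrier stopped against the end stop, at about 10 N. After that I backed off and moved well clear.

**Last checks:**
- **Carrier:** the wrist view put its corners within about 2 mm of home in x, with one jaw-side corner reading about 4 mm off in y. That is about what reading pixels allows, and the card looked square to the rail.
- **Jaw:** its working face was at about y = -99.7 mm, a travel of about 0.115, and the post was at (11, -118) mm, both as expected for home.
- **End stop:** a thin dark strip beside it fits the 4 mm step of its face above the carrier. The push also stalled firmly there.
- **Other objects:** everything else I could see in the final scene view looked unmoved. The gripper partly hid the red block.
- **Side camera:** the arm blocked most of its final view of the carrier, so it confirmed only part of the result.

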